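Show the pestle's grinding face to the close-up lens

TASK

First turn the inspection camera's lens turret one click counterclockwise (seen from above) so that the long lens looks forward, and let go of it; then take the pestle off its rest and show its grinding face (the thick end) to that lens: pestle level, in line with the line of sight, thick end towards the lens, the middle of the face at lens height straight above the aluminium crossbar of the stand. Finish while still holding it there steady in the gripper, touching nothing else, and leave the mortar and all the other things where they stand.

Things in the scene. Friction and masses are not known exactly. Their poses are not given: they have to be found in the camera images.
- stand: grey camera stand, fixed: foot 130 x 110 mm under an upright pillar 50 mm across carrying camera head and turret; height differs from run to run. Origin on the cart top under the pillar axis; z up; the camera looks along its -x. A flat bar runs that way on the cart top to 175 mm from the axis; an aluminium crossbar (80 mm across, 14 mm high) lies over it 155 mm from the axis.
- view (a point): inspection point in the air: on the line of sight, straight above the crossbar (155 mm from the pillar axis), at lens-axis height (175 to 235 mm above the cart top), 70 mm in front of the long lens when that looks forward. Axes as the stand's: +x points level back to the lens. Does not turn with the turret.
- turret (a joint): lens turret angle about the pillar axis, rad, counterclockwise from above. Detents: about 0 (start, short lens forward) and 1.047 (60 deg, long lens forward); a spring (up to 0.16 Nm) pulls it to the nearer one when free. Stops -0.2 and 1.25. Aluminium drum 90 mm across, 50 mm tall; two black lenses 60 deg apart reach 58 mm (short) and 85 mm (long, 28 mm thick at the tip) from the axis.
- turret_grip (a point): grip point of the turret's black bar, on the pillar axis, 51 mm above the lens axes. The bar stands on the drum, 60 mm long (this point's x), 14 mm thick (y), 40 mm tall; the point is 16 mm under its top, 24 mm above the drum. Turns with the turret; z up; at joint value v its x is v - 0.524 rad counterclockwise from the stand's x.
- pestle: hardwood pestle, 180 mm long, about 0.12 kg, round, lying level on its rest. Origin on its axis at mid length, 60 mm above the cart top at the start; x along it to the thick end. Handle 22 mm thick from x = -50 to 50 mm; grinding head 38 mm thick from x = 62 to 90 mm, ending in the flat grinding face; other end a 28 mm knob to x = -90 mm. Balances near x = 13 mm.
- face (a point): centre of the pestle's grinding face, 90 mm from the pestle's origin along its +x.
- rest: pale wooden pestle rest, fixed: base 125 x 50 mm, 14 mm thick, with two V supports, open upward, 10 mm thick, at x = -38 and +38 mm, at most 66 mm high, under the pestle's handle. Between them 66 mm of handle is free, the base 46 mm below the pestle's axis. Origin under its centre on the cart top, x along the pestle.
- mortar: wooden mortar, an open goblet-shaped bowl on a foot, 116 mm across and 95 mm tall. Origin at its foot centre. A bystander, to be left alone.
- tumbler_a: glass tumbler, 64 mm across, 85 mm tall, upright. Origin at its foot centre. A bystander, to be left alone.
- tumbler_b: glass tumbler, 64 mm across, 85 mm tall, upright. Origin at its foot centre. A bystander, to be left alone.
- scoop: grey plastic coffee scoop: cup 48 mm across and 32 mm tall with a flat handle 100 mm long towards its -x. Origin at its foot centre (of the cup). A bystander, to be left alone.
- incense_holder: white ceramic incense holder, a dish 90 mm across, 26 mm tall. Origin at its foot centre. A bystander, to be left alone.
- bowl: small terracotta bowl, 84 mm across, 40 mm tall. Origin at its foot centre. A bystander, to be left alone.
There are look-alikes about, which are no part of the job. What is shaped like the rest but blue is not meant.

How it is judged:
By the outcome, as a careful person would: the job done as asked, in the order asked, and still so for the second after the job is handed in, while the arm keeps its last pose, push and grip.
It also fails if it takes over 54 s, if anything falls off the work surface, if the arm or the gripper's body presses on something with over 40 N, if the wrist force passes 120 N, or if a joint passes its speed limit or range.

ROBOT

A 6-joint arm with a two-finger parallel gripper is mounted at the origin on the work surface. World frame = base frame: x ahead of the robot, y to its left, z up, the work surface at z = 0. Lengths are in mm, angles in rad, forces in N, time in s.
With the tool pointing down it reaches from about 275 to 750 mm from the base axis. Payload 10.2 kg.
Tool frame: the origin (TCP) lies on the centre line of the jaws, within the pads' length; the fingertips stand 19 mm ahead of it and the grasp point (between the pads) is the TCP; z points along the fingers, y is the line along which they close (so a half turn about z gives the same grasp; the last joint's range is limited). The gripper opens to 85 mm and grips with 20 to 120 N. Pads are 22 mm wide; open, the fingers measure 114 mm over their backs; the gripper's body (76 mm by 85 mm) begins 54 mm behind the grasp point. The pads swing forward as they close: fully open they stand 13 mm farther back than shut.
Start: joints at [-1.529, 0.313, 1.498, -0, 1.331, -0.223], TCP at [137.388, -506.711, 250.294] pointing down, gripper open.
Joint ranges: [-2.94, 2.94], [-0.97, 2.17], [0.19, 2.56], [-1.23, 4.37], [0.02, 3.11], [-2.88, 2.88]. Speed limits (rad/s): [2.39, 2.39, 3.01, 3.14, 3.14, 3.14].

INTERFACE

Orientations are given as a unit quaternion [w, x, y, z].
In Python, from rig import sense, capture, finish_job, regions_of, mark_of gives the robot as it stands.
- The arm moves only by the tool jog_arm, never from a script. Its argument "series" is text: rows parted by semicolons, each of 7 numbers parted by spaces: the shift along the tool's x, y, z in units of 0.4 m (1.0 is 0.4 m), then the turn, a rotation vector about the tool's x, y, z in units of pi/2 rad (1.0 is pi/2 rad), then the opening, from -1 (shut) to 1 (fully open). A call has 1 to 20 rows; each row is the pose to reach, as a shift and turn from the pose commanded when the call began, along the tool's axes at that moment; what a row does not reach only later rows make up. A row lasts 1/8 s, in which the tool goes at most 62.5 mm and 10.7 degrees, less where a joint would pass 70% of its speed; a pose out of reach is approached as far as the arm can. A call with a number of a shift or a turn outside -1 to 1 is refused whole. A call with a gripper value outside its range is refused whole. The fingers move at their own pace and stop on an object; "grip_force" is the grip in N (left out, the last holds). Time passes only in rows, so rows that repeat a pose let the fingers close. It gives the time, the measured TCP pose, the force, the opening and the grip force at its end, in the units of the state.
- sense(): the state, without advancing time (a new reading comes with each control period).
- capture(name): name is "scene" or "top" or "wrist"; returns a dict with "img" (400x640x3 uint8, red, green, blue), "intrinsics" (3x3 intrinsics, pixels), "R" (3x3) and "t" (3): a world point X has camera coordinates R X + t. Camera axes: x right, y down, z forward; pixel columns grow to the right and rows downward; lengths in mm; the calibration is good to about 2 mm. A picture is of the moment at which its call begins. There is no depth.
- finish_job(): hands the job in; it is judged then, once.
Trained networks look in a picture, given as the dict that the camera call returned (one of the last four; its "shot" number tells which), for a name from the list of things; names that differ only in an ending like _2 or _b are one class to them, and where a whole thing is asked for, a point or a joint stands for the part that bears it (a point fixed in the world has none). Each returns a list of dicts, best first, with "confidence" (0 to 1); they miss things now and then, are a little off and sometimes report something else, mostly with a low value. They report only what shows in the picture. A call takes as long as a camera call. They do not tell look-alikes from the thing itself.
- regions_of(label, picture): "region" (400x640 bool, what is visible of it) and "point" ([row, column] in pixels, amid what is visible of it).
- mark_of(label, picture): "point" ([row, column] in pixels: a listed point, or the origin of a listed thing).
The state is a dict: "time_s": time; "joints": joint angles; "dq": joint speeds; "tau": joint torques, N m; "eef_pos": TCP position; "ee_rot": TCP orientation; "force": force on the tool from outside, world axes, zero at the start; "wrist_torque": the same for the moment, N m; "grip_width": opening from 0.0 (shut) to 1.0 (fully open); "grip_force": force on a finger pad.
Only numpy, scipy, OpenCV 4.12 (cv2) and the standard library are available. Lean on these libraries where they do the work, as an engineer would, in place of code of your own. Each camera call takes 0.05 s, during which the arm holds its last target. There are 200 camera calls.

## Working session

There is one attempt and no reset: what is moved stays moved. The work goes in short steps, Python scripts to look and compute and a tool call to move; the robot and the scene stay as the last step left them, time stands still between calls to the robot, and variables do not carry over. Pictures are saved under pics/ and viewed, at most 15 in all, crops included, and the job is handed in when it is done.

Besides the shell and the picture viewer there is one more tool, called after "Call:" as name(argument=value, ...), one argument or row to a line, values as JSON. jog_arm: Moves the arm, as the interface text tells. Shifts and turns lie within -1 to 1; 1 stands for 0.4 m of shift or pi/2 rad of turn. Its arguments: {"type":"object","properties":{"series":{"type":"string"},"grip_force":{"type":"number"}},"required":["series"]}

```bash
mkdir -p pics; ls
cat > h.py <<'E'
import numpy as np, cv2
from rig import *
from scipy.spatial.transform import Rotation as Ro
def save(c,n,crop=None):
    im=c["img"][:,:,::-1]
    cv2.imwrite("pics/"+n,im)
def ray(c,p):
    R=np.array(c["R"]);t=np.array(c["t"]);K=np.array(c["intrinsics"])
    d=R.T@np.linalg.solve(K,[p[1],p[0],1.]);return -R.T@t,d/np.linalg.norm(d)
def atz(c,p,z):
    o,d=ray(c,p);return o+d*(z-o[2])/d[2]
def tri(*cp):
    A=np.zeros((3,3));b=np.zeros(3);L=[]
    for c,p in cp:
        o,d=ray(c,p);P=np.eye(3)-np.outer(d,d);A+=P;b+=P@o;L.append((P,o))
    x=np.linalg.solve(A,b);return x,[float(np.linalg.norm(P@(x-o))) for P,o in L]
def proj(c,X):
    q=np.array(c["intrinsics"])@(np.array(c["R"])@np.array(X)+np.array(c["t"]));return [q[1]/q[2],q[0]/q[2]]
E
python3 - <<'E'
from h import *
np.set_printoptions(precision=1,suppress=True)
cs={n:capture(n) for n in("scene","top","wrist")}
im=np.vstack([cs["scene"]["img"],cs["top"]["img"]])
for n,c in cs.items():
    save(c,n+"0.png"); o,d=ray(c,[200,320]);print(n,o,d)
    for l in("stand","turret_grip","pestle","face","rest","view","mortar","tumbler_a","bowl","scoop","incense_holder"):
        print(l,[(np.round(m["point"],1).tolist(),round(m["confidence"],2)) for m in mark_of(l,c)][:4])
print(sense())
E
```

```text
pics
scene [1037.8 -661.9 1117.5] [-0.4  0.5 -0.8]
stand [([157.0, 401.6], 0.83)]
turret_grip []
pestle [([258.1, 283.1], 0.83)]
face [([236.3, 276.3], 0.88)]
rest [([272.0, 284.0], 0.93), ([221.2, 329.7], 0.64)]
view []
mortar [([282.2, 368.3], 0.68)]
tumbler_a [([326.2, 306.2], 0.82), ([189.3, 301.5], 0.67)]
bowl [([240.1, 397.1], 0.89)]
scoop [([341.5, 246.8], 0.82), ([237.1, 274.6], 0.32), ([241.1, 397.6], 0.25)]
incense_holder [([288.6, 186.1], 0.8), ([98.0, 413.5], 0.5)]
top [ 494.5  -66.6 1085.3] [ 0.1  0.  -1. ]
stand [([204.4, 169.7], 0.61), ([189.9, 122.6], 0.33)]
turret_grip [([192.8, 123.0], 0.75)]
pestle [([219.6, 379.2], 0.89), ([285.6, 451.4], 0.75), ([142.7, 333.3], 0.66)]
face [([246.8, 361.3], 0.75)]
rest [([219.8, 375.2], 0.78), ([217.0, 300.1], 0.66)]
view []
mortar [([145.6, 334.0], 0.79), ([276.1, 278.7], 0.38)]
tumbler_a [([166.2, 407.8], 0.64), ([274.4, 277.2], 0.55)]
bowl [([151.8, 278.3], 0.67)]
scoop [([199.5, 453.3], 0.61)]
incense_holder [([285.1, 452.0], 0.7), ([147.0, 279.6], 0.31)]
wrist [ 200.7 -488.8  372.8] [-0.3 -0.1 -1. ]
stand []
turret_grip []
pestle []
face []
rest []
view []
mortar []
tumbler_a []
bowl []
scoop []
incense_holder []
{'time_s': 1.8, 'joints': array([-1.5,  0.3,  1.5, -0. ,  1.3, -0.2]), 'dq': array([-0.,  0., -0., -0., -0.,  0.]), 'tau': array([  0. , -41.2, -26. ,  -0. ,   0. ,  -0. ]), 'eef_pos': array([ 137.4, -506.7,  250.3]), 'ee_rot': array([ 0. ,  1. ,  0.1, -0. ]), 'force': array([0.3, 0.8, 0.6]), 'wrist_torque': array([-0., -0.,  0.]), 'grip_force': 0.0, 'grip_width': 0.9983821157095815}
```

View pics/scene0.png

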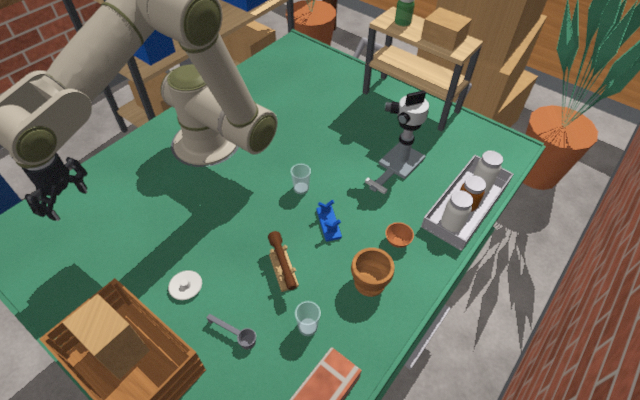

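View pics/top0.png

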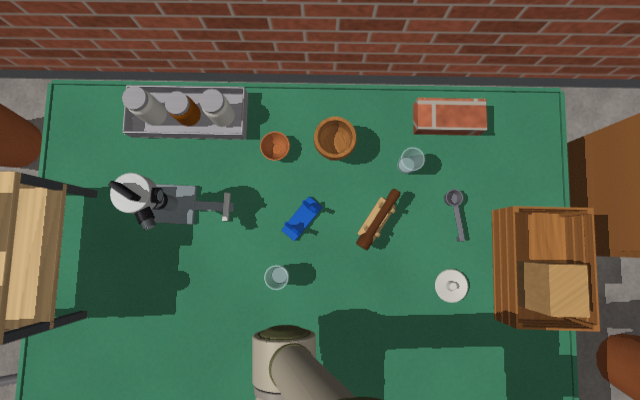

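The scene view shows the pestle on its pale rest, with the thick end near (275,240), the blue decoy at (328,222) and the stand at (400,150). In the top view the stand is at left, with its crossbar at (227,207). The short lens points right and the long one points lower right, and the pestle's thick end is at about (365,243).

Run:
```python
from h import *
np.set_printoptions(precision=1,suppress=True)
s=capture("scene");t=capture("top")
def b(l,c,i=0): return mark_of(l,c)[i]["point"]
for l in("pestle","face","rest"):
    ps,pt=b(l,s),b(l,t);print(l,tri((s,ps),(t,pt)))
# crossbar by hand: top view, scene
print("xbar top",atz(t,[207,227],14), "scene",atz(s,[185,377],14))
print("stand",atz(s,b("stand",s),0),[atz(t,m["point"],0) for m in mark_of("stand",t)])
for z in(230,260,290):print("grip",z,atz(t,b("turret_grip",t),z),proj(s,atz(t,b("turret_grip",t),z)))
for l in("mortar","tumbler_a","bowl","scoop","incense_holder"):
    for c in(s,t):print(l,[atz(c,m["point"],0)[:2] for m in mark_of(l,c)][:2])
def crop(c,r,cc,h,w,k):return cv2.resize(c["img"][r:r+h,cc:cc+w,::-1],None,fx=k,fy=k,interpolation=cv2.INTER_CUBIC)
a=crop(s,80,350,125,100,4);d=crop(t,160,95,94,150,5)
cv2.imwrite("pics/a.png",np.hstack([a,cv2.copyMakeBorder(crop(t,160,95,125,100,4),0,0,0,0,0)]))
```

```text
pestle (array([ 564.5, -220.9,   64.7]), [3.5733190066601845, 3.5733190066601512])
face (array([ 485.9, -174.6,   53.8]), [4.190890990239048, 4.190890990239102])
rest (array([ 562.8, -218.5,  -17.2]), [4.926583025021521, 4.926583025021583])
xbar top [590.3 203.9  14. ] scene [596.9 202.4  14. ]
stand [595.7 357.4   0. ] [array([594.6, 362.5,   0. ]), array([ 488.1, -177.8,    0. ]), array([ 624.3, -435.2,    0. ])]
grip 230 [601.2 380.3 230. ] [np.float64(106.08995451463647), np.float64(417.8355390874745)]
grip 260 [597.5 364.6 260. ] [np.float64(100.34172619981462), np.float64(415.8628189198252)]
grip 290 [593.7 348.9 290. ] [np.float64(94.3344534386669), np.float64(413.8011979334198)]
mortar [array([777. , -98.6])]
mortar [array([ 783.6, -102. ])]
tumbler_a [array([417.6,  43.4]), array([ 726.5, -308.8])]
tumbler_a [array([401.5,  51.8]), array([ 567. , -234.8])]
bowl [array([754.2,  72.9])]
bowl [array([759.9,  62.8])]
scoop [array([ 620.9, -431.5])]
scoop [array([ 626.2, -427.6])]
incense_holder [array([ 403.9, -433.4]), array([ 722. , -310.7])]
incense_holder []
```

View pics/a.png

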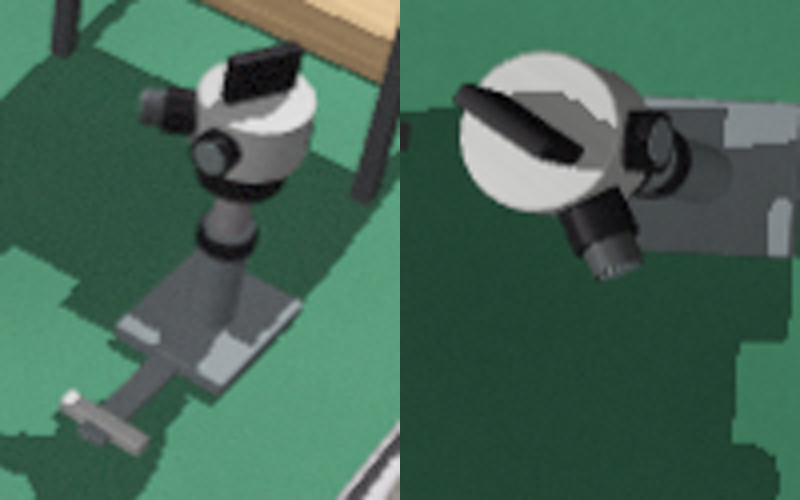

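The crops show the bar on top of the drum, with the short lens facing forward (world −y) and the long lens about 60° clockwise of it. The stand's axis is near (595,360). Next I'll write a pose helper and go for wrist-camera views.

```bash
cat >> h.py <<'E'
def Rt(yaw):
    a=np.radians(yaw);x=np.array([np.cos(a),np.sin(a),0]);z=np.array([0,0,-1.]);return np.stack([x,np.cross(z,x),z],1)
def go(pos,yaw):
    s=sense();q=s["ee_rot"];R0=Ro.from_quat([q[1],q[2],q[3],q[0]]).as_matrix()
    d=R0.T@(np.array(pos)-s["eef_pos"])/400;r=Ro.from_matrix(R0.T@Rt(yaw)).as_rotvec()/(np.pi/2)
    print("yaw",np.degrees(np.arctan2(R0[1,0],R0[0,0])).round(2),"go",d.round(4),r.round(4),"t",s["time_s"],"q",np.round(s["joints"],2))
E
python3 - <<'E'
from h import *
go([480,-330,330],149);go([480,-330,330],-31);go([480,-330,330],60)
s=sense();c=capture("wrist");q=s["ee_rot"];R0=Ro.from_quat([q[1],q[2],q[3],q[0]]).as_matrix()
o,d=ray(c,[200,320]);print("cam in tool",R0.T@(o-s["eef_pos"]),R0.T@d)
E
```

```text
yaw 15.17 go [ 0.9423 -0.2023 -0.1993] [ 0.     0.    -1.487] t 3.1 q [-1.53  0.31  1.5   0.    1.33 -0.22]
yaw 15.17 go [ 0.9423 -0.2023 -0.1993] [ 0.    -0.     0.513] t 3.1 q [-1.53  0.31  1.5   0.    1.33 -0.22]
yaw 15.17 go [ 0.9423 -0.2023 -0.1993] [ 0.      0.     -0.4981] t 3.1 q [-1.53  0.31  1.5   0.    1.33 -0.22]
cam in tool [  65.8367661    -0.66585925 -122.93878642] [-0.26736829  0.00303336  0.96358964]
```

Call:
jog_arm(
  series="0.13 -0.03 -0.03 0 0 -0.1 1;0.28 -0.06 -0.06 0 0 -0.2 1;0.42 -0.09 -0.09 0 0 -0.3 1;0.56 -0.12 -0.12 0 0 -0.4 1;0.7 -0.15 -0.15 0 0 -0.5 1;0.84 -0.18 -0.18 0 0 -0.5 1;0.94 -0.2 -0.2 0 0 -0.5 1;0.94 -0.2 -0.2 0 0 -0.5 1;0.94 -0.2 -0.2 0 0 -0.5 1;0.94 -0.2 -0.2 0 0 -0.5 1",
)

```text
time_s: 4.4
eef_pos: [478.5, -331.7, 330.2]
ee_rot: [-0.0, 0.866, 0.501, -0.0]
force: [-0.5, -0.0, -0.2]
grip_width: 1.001
grip_force: 0.0
```

Run:
```python
from h import *
go([540,-235,330],60)
c=capture("wrist")
print([(l,[(np.round(m["point"]).tolist(),round(m["confidence"],2)) for m in mark_of(l,c)]) for l in("pestle","face","rest")],sense()["eef_pos"])
```

```text
yaw 60.09 go [0.2862 0.0127 0.0005] [-0.0002 -0.      0.001 ] t 4.4 q [-0.81  0.41  1.16 -0.    1.57 -0.29]
[('pestle', [([49.0, 336.0], 0.79)]), ('face', [([48.0, 258.0], 0.89)]), ('rest', [([56.0, 335.0], 0.83)])] [ 478.87631514 -331.47916573  330.33934734]
```

Call:
jog_arm(
  series="0.12 0 0 0 0 0 1;0.26 0.01 0 0 0 0 1;0.29 0.01 0 0 0 0 1;0.29 0.01 0 0 0 0 1;0.29 0.01 0 0 0 0 1",
)

```text
time_s: 5.22
eef_pos: [539.9, -233.7, 330.3]
ee_rot: [0.0, 0.866, 0.501, -0.0]
force: [-0.2, -1.2, -0.3]
grip_width: 1.003
grip_force: 0.0
```

Run:
```python
from h import *
import pickle
c=capture("wrist");pickle.dump(c,open("w1.pkl","wb"));save(c,"w1.png")
for l in("pestle","face","rest"):
    print(l,[(np.round(m["point"],1).tolist(),round(m["confidence"],2),atz(c,m["point"],60 if l!="rest" else 0).round(1)) for m in mark_of(l,c)])
go([500,200,400],60);go([520,290,400],60)
```

```text
pestle [([147.1, 332.7], 0.92, array([ 567.6, -219.3,   60. ])), ([142.9, 452.3], 0.44, array([ 701.1, -290. ,   60. ]))]
face [([149.2, 258.6], 0.97, array([ 484.8, -174.7,   60. ]))]
rest [([4.8, 246.4], 0.84, array([559.3,  -9.3,   0. ])), ([141.4, 328.0], 0.8, array([ 565. , -215.4,    0. ]))]
yaw 60.1 go [ 0.889  -0.6269 -0.1743] [-0.      0.      0.0011] t 5.425 q [-0.61  0.42  1.14 -0.    1.58 -0.08]
yaw 60.1 go [ 1.109  -0.6958 -0.1743] [-0.      0.      0.0011] t 5.425 q [-0.61  0.42  1.14 -0.    1.58 -0.08]
```

View pics/w1.png

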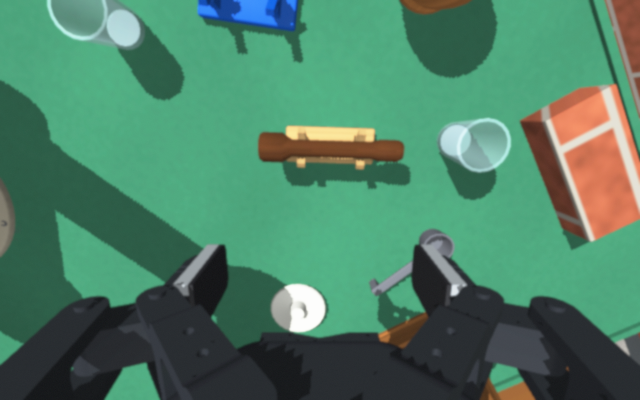

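The wrist view shows the pestle on its pale rest at about (332,147), with the thick end at left (258,149); the line measures 93 mm against the expected 90. On to the stand.

Call:
jog_arm(
  series="0.09 -0.06 -0.05 0 0 0 1;0.2 -0.14 -0.1 0 0 0 1;0.32 -0.22 -0.15 0 0 0 1;0.43 -0.3 -0.17 0 0 0 1;0.55 -0.38 -0.17 0 0 0 1;0.66 -0.46 -0.17 0 0 0 1;0.78 -0.54 -0.17 0 0 0 1;0.89 -0.63 -0.17 0 0 0 1;0.89 -0.63 -0.17 0 0 0 1;0.89 -0.63 -0.17 0 0 0 1;0.89 -0.63 -0.17 0 0 0 1",
)

```text
time_s: 6.8
eef_pos: [499.4, 200.5, 398.3]
ee_rot: [0.0, 0.866, 0.5, -0.0]
force: [-0.6, -0.7, 0.1]
grip_width: 0.996
grip_force: 0.0
```

Run:
```python
from h import *
import pickle
c=capture("wrist");pickle.dump(c,open("w2.pkl","wb"));save(c,"w2.png")
for l in("stand","turret_grip","turret"):
    print(l,[(np.round(m["point"],1).tolist(),round(m["confidence"],2),atz(c,m["point"],265 if l!="stand" else 0).round(1)) for m in mark_of(l,c)])
go([560,260,400],60)
```

```text
stand [([33.2, 321.7], 0.55, array([595.7, 360.2,   0. ]))]
turret_grip []Traceback (most recent call last):
  File "<stdin>", line 5, in <module>
ValueError: it knows: bowl, face, incense_holder, mortar, pestle, rest, scoop, stand, tumbler, turret_grip, view
```

View pics/w2.png

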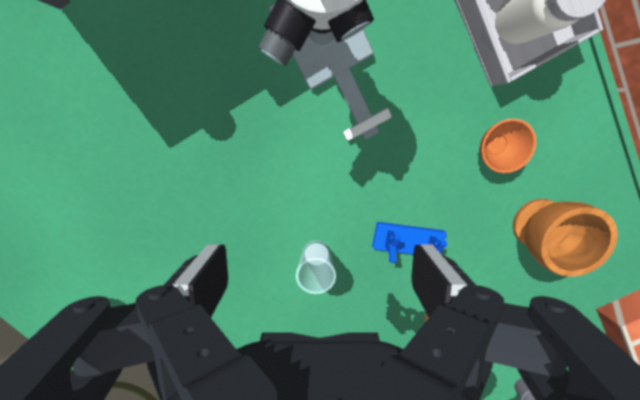

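The view shows the crossbar between (347,134) and (389,113), with the drum at the top edge, partly out of frame. I'll move closer.

Call:
jog_arm(
  series="0.1 0.01 0 0 0 0 1;0.22 0.03 0 0 0 0 1;0.24 0.04 0 0 0 0 1;0.24 0.04 0 0 0 0 1;0.24 0.04 0 0 0 0 1",
)

```text
time_s: 7.58
eef_pos: [560.4, 276.4, 398.7]
ee_rot: [0.0, 0.865, 0.501, 0.0]
force: [-0.7, -1.1, 1.4]
grip_width: 1.004
grip_force: 0.0
```

Run:
```python
from h import *
import pickle
w2=pickle.load(open("w2.pkl","rb"))
a,b=atz(w2,[134,347],14),atz(w2,[113,389],14);print("xbar",a,b,(a+b)/2,np.degrees(np.arctan2(*(b-a)[1::-1])))
c=capture("wrist");pickle.dump(c,open("w3.pkl","wb"));save(c,"w3.png")
for l in("stand","turret_grip"):
    print(l,[(np.round(m["point"],1).tolist(),round(m["confidence"],2),atz(c,m["point"],265 if l!="stand" else 0).round(1)) for m in mark_of(l,c)])
go([595.5,360,400],60)
```

```text
xbar [556.09290193 209.04094324  14.        ] [629.61895242 204.48671236  14.        ] [592.85592718 206.7638278   14.        ] -3.5443936758918264
stand []
turret_grip []
yaw 60.14 go [ 0.2247 -0.0276 -0.0026] [ 0.0003 -0.0003  0.0016] t 7.725 q [0.27 0.52 0.82 0.   1.8  0.79]
```

View pics/w3.png

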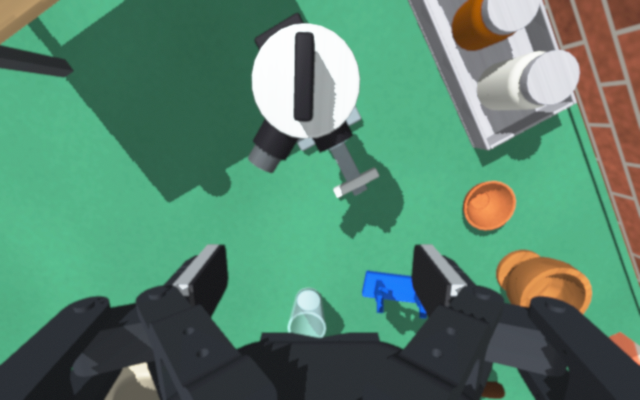

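The drum top is a circle centred near (306,81), with the bar running from (305,33) to (303,121). Both lenses and the crossbar, (335,193) to (379,173), are visible.

Run:
```python
from h import *
import pickle
np.set_printoptions(precision=1,suppress=True)
c=pickle.load(open("w3.pkl","rb"));t=capture("top");s=capture("scene")
def el(c,r0,r1,c0,c1,th):
    g=c["img"][r0:r1,c0:c1].astype(int);m=((g.min(2)>th)&(g.max(2)-g.min(2)<30)).astype(np.uint8)
    n,L,st,_=cv2.connectedComponentsWithStats(m);i=1+st[1:,4].argmax();m=(L==i).astype(np.uint8)
    k=max(cv2.findContours(m,cv2.RETR_EXTERNAL,cv2.CHAIN_APPROX_NONE)[0],key=cv2.contourArea)
    h=cv2.convexHull(k);e=cv2.fitEllipse(h);return e,[e[0][1]+r0,e[0][0]+c0]
ew,pw=el(c,10,145,240,370,120);et,pt=el(t,165,220,95,155,130)
print(pw,ew[1],pt,et[1])
print("drum top",tri((c,pw),(t,pt)))
# size range
f=c["intrinsics"][0][0]; print("f",f,"by size depth",f*90/max(ew[1]))
g=c["img"][25:130,280:330].max(2)<60; r,q=np.nonzero(g); 
rect=cv2.minAreaRect(np.stack([q+280,r+25],1).astype(np.float32));print("bar",rect)
for v in ([193,335],[173,379]):print(atz(c,v,14))
print("barends z285",atz(c,[33,305],285),atz(c,[121,303],285))
for z in(235,245,255,265):
    X=atz(c,pw,z);print(z,X,proj(t,X),proj(s,X))
```

```text
[84.1919937133789, 307.2514114379883] (108.59593963623047, 124.97289276123047) [203.74667739868164, 132.03520584106445] (15.68291187286377, 27.50831413269043)
drum top (array([585.2, 364.2, 230.6]), [12.024272918812727, 12.024272918812795])
f 307.8399496985473 by size depth 221.69283962885257
bar ((305.0523986816406, 76.95262145996094), (16.87891387939453, 86.29220581054688), 2.862405300140381)
[552.6 208.7  14. ]
[633.2 202.2  14. ]
barends z285 [611.9 386.5 285. ] [580.3 336.  285. ]
235 [596.9 361.5 235. ] [np.float64(193.2647193748744), np.float64(134.00948592355343)] [np.float64(107.29086197142767), np.float64(413.76407840997035)]
245 [596.8 360.6 245. ] [np.float64(192.7538996608003), np.float64(132.24524919997805)] [np.float64(104.84264028761055), np.float64(414.1220390020914)]
255 [596.6 359.6 255. ] [np.float64(192.23103599077893), np.float64(130.43941582538508)] [np.float64(102.36477573096602), np.float64(414.4843337525037)]
265 [596.5 358.7 265. ] [np.float64(191.6956973301667), np.float64(128.5904971196659)] [np.float64(99.8567266520611), np.float64(414.85104185712004)]
```

Call:
jog_arm(
  series="0.1 -0.01 0 0 0 0.02 1;0.2 -0.02 0.04 0 0 0.024 1;0.225 -0.025 0.1 0 0 0.024 1;0.225 -0.025 0.12 0 0 0.024 1;0.225 -0.025 0.12 0 0 0.024 1;0.225 -0.025 0.12 0 0 0.024 1",
)

```text
time_s: 8.57
eef_pos: [596.7, 359.5, 352.2]
ee_rot: [0.0, 0.875, 0.485, 0.001]
force: [1.1, -0.1, 0.2]
grip_width: 1.001
grip_force: 0.0
```

Run:
```python
from h import *
import pickle
c=capture("wrist");pickle.dump(c,open("w4.pkl","wb"));save(c,"w4.png")
print([(np.round(m["point"],1).tolist(),round(m["confidence"],2),atz(c,m["point"],274).round(1)) for m in mark_of("turret_grip",c)])
go([597,360,282],58)
```

```text
[([213.9, 315.4], 0.68, array([594.6, 361.5, 274. ]))]
yaw 57.98 go [ 8.000e-04 -1.000e-04  1.743e-01] [ 0.0008 -0.001  -0.0002] t 8.675 q [ 0.37  0.73  0.6  -0.    1.81  0.93]
```

View pics/w4.png

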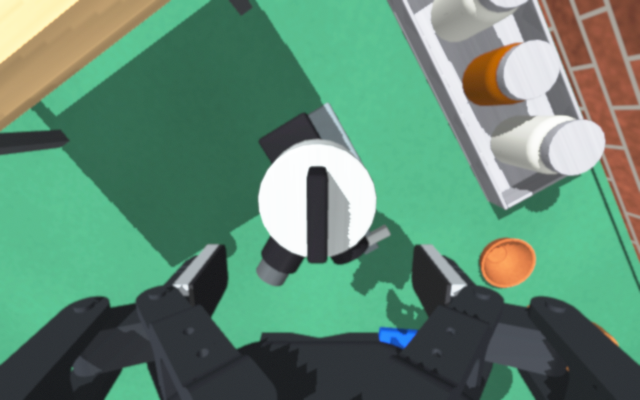

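The bar is centred between the fingers, from (317,168) to (317,262), and lines up with the tool. I'll go down and grip.

Call:
jog_arm(
  series="0 0.002 0.08 0 0 0 1;0 0.002 0.15 0 0 0 1;0 0.002 0.175 0 0 0 1;0 0.002 0.175 0 0 0 1;0 0.002 0.175 0 0 0 0;0 0.002 0.175 0 0 0 -0.6;0 0.002 0.175 0 0 0 -1;0 0.002 0.175 0 0 0 -1;0 0.002 0.175 0 0 0 -1;0 0.002 0.175 0 0 0 -1;0 0.002 0.175 0 0 0 -1",
  grip_force=40,
)

```text
time_s: 10.05
eef_pos: [595.9, 360.7, 280.7]
ee_rot: [-0.001, 0.874, 0.486, -0.001]
force: [-8.5, 2.0, 2.7]
grip_width: 0.155
grip_force: 43.0
```

Call:
jog_arm(
  series="0 0 0 0 0 -0.07 -1;0 0 0 0 0 -0.15 -1;0 0 0 0 0 -0.23 -1;0 0 0 0 0 -0.31 -1;0 0 0 0 0 -0.39 -1;0 0 0 0 0 -0.47 -1;0 0 0 0 0 -0.55 -1;0 0 0 0 0 -0.63 -1;0 0 0 0 0 -0.67 -1;0 0 0 0 0 -0.67 -1;0 0 0 0 0 -0.67 -1",
)

```text
time_s: 11.42
eef_pos: [596.2, 360.7, 280.8]
ee_rot: [-0.001, 0.512, 0.859, 0.0]
force: [-7.0, 2.4, 2.3]
grip_width: 0.154
grip_force: 42.9
```

Run:
```python
from h import *
s=sense();print(s["force"],s["wrist_torque"],s["grip_width"],s["eef_pos"]);go([597,360,350],118)
```

```text
[-7.04117261  2.44707177  2.32426158] [0.48131928 0.87403852 0.02594787] 0.1539792537190295 [596.20332762 360.72976348 280.76481468]
yaw 118.4 go [-0.0022  0.0007 -0.1731] [-0.0007 -0.0013  0.0044] t 11.425 q [ 0.38  0.72  0.79  0.    1.63 -0.12]
```

Call:
jog_arm(
  series="0 0 0 0 0 0 -0.3;0 0 0 0 0 0 0.3;0 0 0 0 0 0 0.6;0 0 -0.1 0 0 0 0.6;0 0 -0.2 0 0 0 0.8;0 0 -0.3 0 0 0 1;-0.1 -0.07 -0.3 0 0 0.1 1;-0.2 -0.15 -0.3 0 0 0.2 1;-0.256 -0.21 -0.3 0 0 0.31 1;-0.256 -0.21 -0.3 0 0 0.31 1;-0.256 -0.21 -0.3 0 0 0.31 1;-0.256 -0.21 -0.3 0 0 0.31 1",
)

```text
time_s: 12.92
eef_pos: [572.2, 230.6, 399.9]
ee_rot: [-0.0, 0.704, 0.71, -0.0]
force: [-0.2, 0.8, 0.0]
grip_width: 1.003
grip_force: 0.0
```

Run:
```python
from h import *
import pickle
c=capture("wrist");pickle.dump(c,open("w5.pkl","wb"));save(c,"w5.png")
s=sense();print(s["force"],s["eef_pos"]);go([595,100,330],90)
```

```text
[ 0.11057697 -0.22635255  0.27561259] [572.16716719 230.51128159 399.8389665 ]
yaw 90.52 go [-0.3268  0.0542  0.1746] [-0.0003  0.      0.0058] t 12.975 q [0.19 0.5  0.85 0.   1.79 0.18]
```

View pics/w5.png

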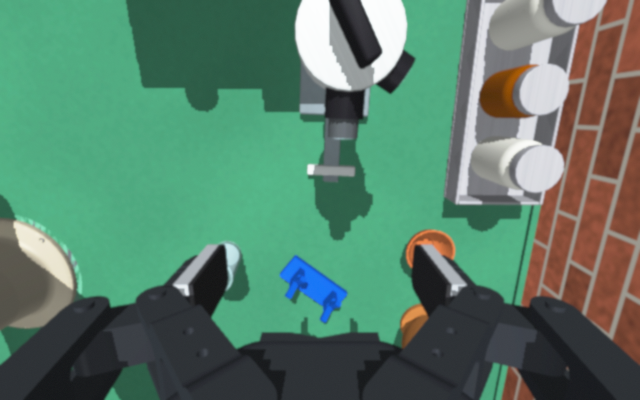

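The long lens now faces forward, with its tip near (342,138) over the crossbar, which runs from (307,170) to (355,173). The gripper is clear of the bar. Next I'll refine the line of sight.

Run:
```python
from h import *
import pickle
np.set_printoptions(precision=1,suppress=True)
c=pickle.load(open("w5.pkl","rb"));w3=pickle.load(open("w3.pkl","rb"));w4=pickle.load(open("w4.pkl","rb"))
# crossbar: bright grey pixels near row 170
g=c["img"][155:185,300:365].astype(int);m=((g.min(2)>120)&(g.max(2)-g.min(2)<30)).astype(np.uint8)
r,q=np.nonzero(m);print("xbar px",cv2.minAreaRect(np.stack([q+300,r+155],1).astype(np.float32)),m.sum())
for v in ([171,307],[172.5,331],[174,355]):print("xbar",atz(c,v,14))
# circle fit of drum: white pixels convex hull
for n,cc,r0,r1,c0,c1 in(("w5",c,0,95,285,415),("w3",w3,10,145,240,370),("w4",w4,130,265,250,385)):
    g=cc["img"][r0:r1,c0:c1].astype(int);m=((g.min(2)>190)).astype(np.uint8)
    k=np.vstack([x for x in cv2.findContours(m,cv2.RETR_EXTERNAL,cv2.CHAIN_APPROX_NONE)[0] if len(x)>20]);h=cv2.convexHull(k)
    (x,y),R=cv2.minEnclosingCircle(h);e=cv2.fitEllipse(h);print(n,"circ",y+r0,x+c0,R,"ell",e[0][1]+r0,e[0][0]+c0,e[1])
    p=[y+r0,x+c0]
    for z in(240,250,260):print(z,atz(cc,p,z), "size",np.linalg.norm(atz(cc,[p[0],p[1]-R],z)-atz(cc,[p[0],p[1]+R],z)))
for z in(215,225):print("lens tip",atz(c,[136,342],z),"lens base",atz(c,[95,345],z))
# lens edges rows
for r in range(100,140,6):print(r,c["img"][r,320:370].max(1)[::1].tolist())
```

```text
xbar px ((330.5074157714844, 169.80796813964844), (45.35108947753906, 10.107912063598633), 2.2025980949401855) 415
xbar [551.9 205.2  14. ]
xbar [592.1 203.   14. ]
xbar [632.5 200.9  14. ]
w5 circ 31.31818199157715 351.0 58.15359115600586 ell 28.077945709228516 350.5593032836914 (110.61613464355469, 122.2642822265625)
240 [597.2 363.8 240. ] size 96.57698769493001
250 [596.3 361.4 250. ] size 93.16219466137433
260 [595.3 359.1 260. ] size 89.74740162781866
w3 circ 80.28146362304688 304.173583984375 56.87197494506836 ell 80.23699951171875 305.3197021484375 (107.01193237304688, 114.04367065429688)
240 [596.2 365.1 240. ] size 97.71808503877999
250 [596. 364. 250.] size 94.24880407780712
260 [595.9 362.9 260. ] size 90.77952311683406
w4 circ 199.28649139404297 316.81504821777344 58.80817794799805 ell 199.6448211669922 316.69242095947266 (114.9745101928711, 116.93647766113281)
240 [595.8 362.  240. ] size 93.17886678270693
250 [597.3 364.3 250. ] size 89.21766451207762
260 [598.8 366.6 260. ] size 85.25646224144852
lens tip [594.  276.7 215. ] lens base [595.8 315.  215. ]
lens tip [593
[... 937 characters left out ...]
 104, 103, 88, 77, 80, 86, 90, 96, 100, 101, 101, 104, 110, 114, 115, 115, 117, 119, 119, 117, 113, 109, 107, 106, 102, 96, 87, 81, 82, 76, 64, 72, 104, 136, 148, 150, 151, 151, 151, 153, 159, 169, 173, 173]
130 [178, 174, 157, 123, 102, 101, 104, 101, 87, 84, 88, 93, 97, 102, 105, 109, 113, 115, 117, 118, 117, 119, 119, 120, 120, 118, 114, 112, 110, 109, 109, 106, 101, 94, 87, 81, 79, 104, 141, 165, 172, 173, 173, 173, 174, 173, 173, 173, 173, 173]
136 [179, 175, 158, 125, 103, 104, 108, 103, 93, 90, 94, 98, 103, 109, 114, 117, 118, 119, 122, 122, 121, 122, 122, 122, 120, 117, 115, 112, 112, 111, 110, 105, 100, 93, 85, 79, 89, 124, 158, 173, 173, 174, 174, 172, 171, 172, 172, 173, 172, 172]
```

Call:
jog_arm(
  series="-0.1 0.02 0.1 0 0.1 0 1;-0.2 0.04 0.2 0 0.2 0 1;-0.225 0.05 0.3 0 0.3 0 1;-0.225 0.05 0.4 0 0.4 0 1;-0.225 0.05 0.4 0 0.5 0 1;-0.225 0.05 0.4 0 0.55 0 1;-0.225 0.05 0.4 0 0.55 0 1;-0.225 0.05 0.4 0 0.55 0 1",
)

```text
time_s: 13.98
eef_pos: [592.8, 140.3, 240.6]
ee_rot: [-0.296, 0.64, 0.645, 0.295]
force: [0.1, 0.4, 0.8]
grip_width: 1.002
grip_force: 0.0
```

Run:
```python
from h import *
import pickle
c=capture("wrist");pickle.dump(c,open("w6.pkl","wb"))
s=sense();print(s["force"],s["eef_pos"])
for X in([591,206,222],[593.5,276,222],[596,316,222],[596,360,249]):print(X,proj(c,X))
cv2.imwrite("pics/w6.png",cv2.resize(c["img"][0:200,220:420,::-1],None,fx=3,fy=3,interpolation=cv2.INTER_CUBIC))
```

```text
[-0.59517043  0.54012253 -0.8494477 ] [592.73905136 140.43515195 240.76140342]
[591, 206, 222] [np.float64(177.3607124075478), np.float64(317.5622937508481)]
[593.5, 276, 222] [np.float64(102.54002415570763), np.float64(322.0658054026812)]
[596, 316, 222] [np.float64(70.37882183760273), np.float64(325.32231421588534)]
[596, 360, 249] [np.float64(8.674620024457944), np.float64(325.79710816955463)]
```

View pics/w6.png

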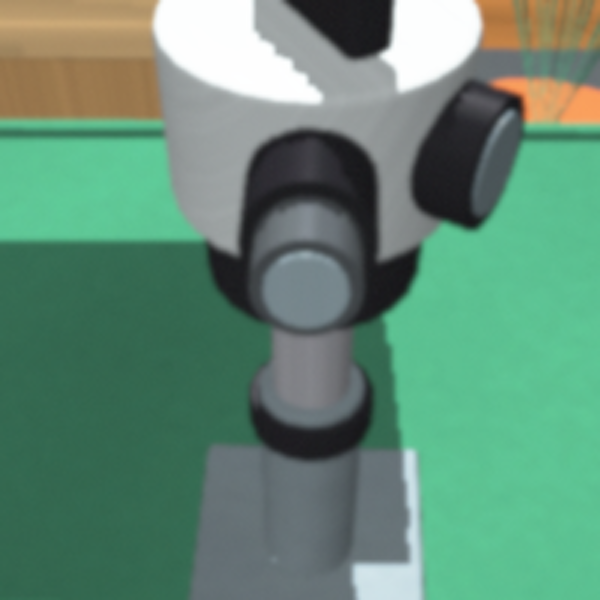

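The view shows the long lens face-on, its glass centre at about (322,96.5) in full-frame pixels.

Run:
```python
from h import *
import pickle
np.set_printoptions(precision=1,suppress=True)
c=pickle.load(open("w6.pkl","rb"));w5=pickle.load(open("w5.pkl","rb"));w1=pickle.load(open("w1.pkl","rb"))
o,d=ray(c,[96.5,322]);print("lens ctr",o+d*(275.8-o[1])/d[1])
# drum top front edge: (318,100)/3 at y=360.7-45
o,d=ray(c,[100/3,220+318/3]);print("drum front top",o+d*(315.7-o[1])/d[1])
# drum bottom front edge hidden; lens tip top/bottom rim
for r in (248,333):
    o,d=ray(c,[r/3,322]);print("rim",o+d*(275.8-o[1])/d[1])
# pestle region axis from w1 and scene, top
t=capture("top");s=capture("scene")
ms=[(c2,) for c2 in(t,s)]
for n,cc in(("top",t),("scene",s)):
    R=sorted(regions_of("pestle",cc),key=lambda m:-m["confidence"])[0]["region"]
    r,q=np.nonzero(R);print(n,len(r),cv2.minAreaRect(np.stack([q,r],1).astype(np.float32)), [mark_of(l,cc)[0]["point"] for l in("pestle","face")])
for l,pw in(("pestle",[147.1,332.7]),("face",[149.2,258.6])):
    ps,pt=mark_of(l,s)[0]["point"],mark_of(l,t)[0]["point"]
    print(l,tri((w1,pw),(s,ps),(t,pt)),tri((w1,pw),(s,ps)))
# ends in w1 by hand: thick end x~259,row149 ; knob 403,row150
print(atz(w1,[148,259],60),atz(w1,[150.5,403.5],60))
go([566,-219,250],150)
s=sense();q=s["ee_rot"];R0=Ro.from_quat([q[1],q[2],q[3],q[0]]).as_matrix();print(Ro.from_matrix(R0.T@Rt(90.5)).as_rotvec()/(np.pi/2))
```

```text
lens ctr [593.4 275.8 227.5]
drum front top [595.9 315.7 252.1]
rim [593.3 275.8 239. ]
rim [593.5 275.8 214.3]
top 695 ((379.0809631347656, 218.37440490722656), (13.094228744506836, 67.71266174316406), 32.79953384399414) [[219.2, 378.6], [243.9, 360.9]]
scene 563 ((282.2952575683594, 260.89935302734375), (61.351070404052734, 12.36916732788086), 71.17529296875) [[258.5, 283.8], [238.0, 274.2]]
pestle (array([ 565.5, -217.6,   61.6]), [2.632768583723879, 1.0564618485147972, 2.8074187680694487]) (array([ 567.8, -218.6,   65.9]), [0.10804848715284891, 0.10804848715293389])
face (array([ 489.9, -174.2,   46.4]), [7.9064398395310835, 2.70335058108468, 6.326167884100709]) (array([ 482.5, -172.6,   34.2]), [3.9465769378171762, 3.946576937817365])
[ 486.1 -173.7   60. ] [ 643.5 -267.9   60. ]
yaw 90.41 go [-0.6 -0.1 -0.7] [ 0.3 -0.5 -0.6] t 14.625 q [-0.3  0.6  1.4  0.8  1.5 -0.5]
[ 0.  -0.5 -0. ]
```

Run:
```python
from h import *
go([556,-216,250],149.1)
```

```text
yaw 90.41 go [-0.5589 -0.098  -0.6916] [ 0.281  -0.4999 -0.6096] t 14.625 q [-0.26  0.55  1.4   0.82  1.52 -0.46]
```

Call:
jog_arm(
  series="-0.056 -0.01 -0.069 0.028 -0.05 -0.061 1;-0.112 -0.02 -0.138 0.056 -0.1 -0.122 1;-0.168 -0.03 -0.207 0.084 -0.15 -0.183 1;-0.224 -0.04 -0.277 0.112 -0.2 -0.244 1;-0.28 -0.05 -0.346 0.14 -0.25 -0.305 1;-0.335 -0.06 -0.415 0.169 -0.3 -0.366 1;-0.391 -0.07 -0.484 0.197 -0.35 -0.427 1;-0.447 -0.08 -0.553 0.225 -0.4 -0.488 1;-0.503 -0.09 -0.622 0.253 -0.45 -0.549 1;-0.559 -0.098 -0.692 0.281 -0.5 -0.61 1;-0.559 -0.098 -0.692 0.281 -0.5 -0.61 1;-0.559 -0.098 -0.692 0.281 -0.5 -0.61 1;-0.559 -0.098 -0.692 0.281 -0.5 -0.61 1",
)

```text
time_s: 16.25
eef_pos: [556.2, -215.3, 249.9]
ee_rot: [-0.0, 0.266, 0.964, 0.0]
force: [0.1, 0.2, -0.1]
grip_width: 1.002
grip_force: 0.0
```

Run:
```python
from h import *
import pickle
np.set_printoptions(precision=1,suppress=True)
c=capture("wrist");save(c,"w7.png");pickle.dump(c,open("w7.pkl","wb"));w1=pickle.load(open("w1.pkl","rb"))
for l,p in(("pestle",[147.1,332.7]),("face",[149.2,258.6])):
    for m in mark_of(l,c)[:1]:print(l,m["point"],m["confidence"],tri((c,m["point"]),(w1,p)),atz(c,m["point"],60))
for X in([564.8,-220.8,60],[487.6,-174.6,60],[642,-267,60]):print(proj(c,X))
go([556,-216,60],149.1)
```

```text
pestle [190.6, 320.1] 0.6 (array([ 567.5, -220.3,   53.5]), [0.2780887575266422, 0.2780887575266708]) [ 566.1 -219.8   60. ]
[np.float64(190.03431937440507), np.float64(318.60209330169164)]
[np.float64(99.87564187187603), np.float64(318.6121267004395)]
[np.float64(267.88750740589626), np.float64(318.59342933166744)]
yaw 149.14 go [-0.  -0.   0.5] [ 0. -0.  0.] t 16.4 q [-0.6  0.5  1.3  0.   1.4 -1.6]
```

View pics/w7.png

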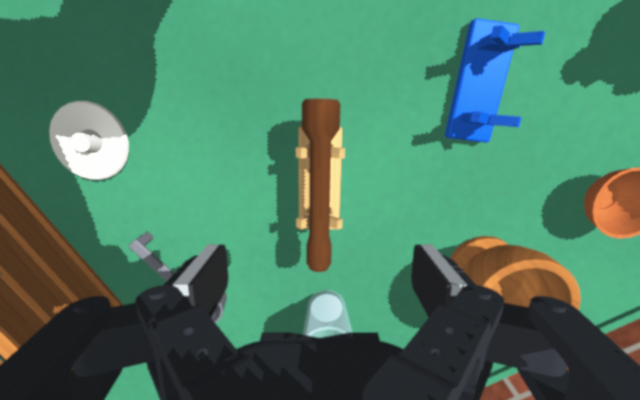

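The pestle lies centred along the tool axis, from the thick end (321,99) to the knob (319,271). The supports at rows 153 and 223 straddle the grasp point. I'll go down and grip.

Call:
jog_arm(
  series="0 0.002 0.12 0 0 0.007 0.8;0 0.003 0.26 0 0 0.007 0.6;0 0.003 0.38 0 0 0.007 0.4;0 0.003 0.45 0 0 0.007 0.4;0 0.003 0.475 0 0 0.007 0.4;0 0.003 0.475 0 0 0.007 0.4;0 0.003 0.475 0 0 0.007 -0.2;0 0.003 0.475 0 0 0.007 -0.5;0 0.003 0.475 0 0 0.007 -1;0 0.003 0.475 0 0 0.007 -1;0 0.003 0.475 0 0 0.007 -1;0 0.003 0.475 0 0 0.007 -1",
  grip_force=60,
)

```text
time_s: 17.9
eef_pos: [557.0, -215.5, 61.2]
ee_rot: [0.001, 0.271, 0.962, -0.0]
force: [-2.5, -0.5, 6.2]
grip_width: 0.24
grip_force: 58.4
```

Run:
```python
from h import *
s=sense();print(s["force"],s["grip_width"]*85,s["grip_force"],s["eef_pos"]);go([556,-216,250],149)
```

```text
[-2.50570913 -0.49274279  6.22613817] 20.38399162215609 58.435471057891846 [ 557.01853078 -215.51496774   61.21153633]
yaw 148.5 go [ 0.0006 -0.0024 -0.472 ] [-0.0001  0.0013 -0.0056] t 17.9 q [-0.57  0.67  1.47 -0.    1.   -1.59]
```

Call:
jog_arm(
  series="0 0 -0.03 0 0 0 -1;0 0 -0.09 0 0 0 -1;0 0 -0.17 0 0 0 -1;0 0 -0.27 0 0 0 -1;0 0 -0.38 0 0 0 -1;0 0 -0.45 0 0 0 -1;0 0 -0.475 0 0 0 -1;0 0 -0.475 0 0 0 -1;0 0 -0.475 0 0 0 -1",
)

```text
time_s: 19.02
eef_pos: [556.2, -214.9, 248.6]
ee_rot: [-0.001, 0.271, 0.962, 0.0]
force: [0.6, 0.1, -0.9]
grip_width: 0.237
grip_force: 58.7
```

Run:
```python
from h import *
import pickle
np.set_printoptions(precision=1,suppress=True)
c=capture("wrist");save(c,"w8.png");pickle.dump(c,open("w8.pkl","wb"))
s=sense();print(s["force"],s["wrist_torque"],s["grip_width"]*85,s["eef_pos"],[ (m["point"],m["confidence"]) for m in mark_of("face",c)])
T=s["eef_pos"];x=Rt(148.5)[:,0]
for k in(80,-100):print(proj(c,T+x*k))
np.set_printoptions(precision=4)
go([588.7,85,250],88.2)
```

```text
[-0.7 -0.  -1.8] [-0.  0.  0.] 20.23757885448426 [ 556.3 -214.9  248.7] [([74.8, 320.5], 0.64)]
[np.float64(76.92372640310049), np.float64(318.4966301065483)]
[np.float64(441.88890200691617), np.float64(318.6861187360727)]
yaw 148.5 go [ 0.3229  0.6816 -0.0022] [-0.0005 -0.0011  0.67  ] t 19.125 q [-0.57  0.47  1.27  0.    1.4  -1.59]
```

View pics/w8.png

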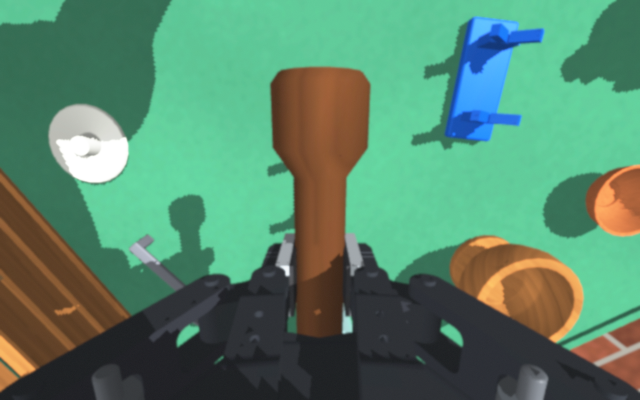

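The pestle is held level along the tool axis. Its face edge is at row 68, columns 272 to 370, and the rest is empty below. I'll carry it to a standoff in front of the lens.

Call:
jog_arm(
  series="0.015 0.03 0 0 0 0.04 -1;0.05 0.1 0 0 0 0.12 -1;0.08 0.17 0 0 0 0.2 -1;0.11 0.24 0 0 0 0.28 -1;0.14 0.31 0 0 0 0.36 -1;0.18 0.38 0 0 0 0.44 -1;0.21 0.45 0 0 0 0.52 -1;0.25 0.52 0 0 0 0.6 -1;0.28 0.59 0 0 0 0.65 -1;0.31 0.65 0 0 0 0.67 -1;0.323 0.682 0 0 0 0.67 -1;0.323 0.682 0 0 0 0.67 -1;0.323 0.682 0 0 0 0.67 -1",
)

```text
time_s: 20.75
eef_pos: [589.0, 84.1, 249.8]
ee_rot: [0.0, 0.718, 0.696, -0.0]
force: [0.2, -0.7, -1.5]
grip_width: 0.238
grip_force: 58.7
```

Run:
```python
from h import *
import pickle
np.set_printoptions(precision=1,suppress=True)
c=pickle.load(open("w8.pkl","rb"));T=np.array([556.3,-214.9,248.7]);X=Rt(148.5)[:,0]
for k in(76,80,84):
  for dz in(0,-6):print(k,dz,"axis",proj(c,T+X*k+[0,0,dz])[0],"rim",proj(c,T+X*k+[0,0,19+dz])[0])
g=c["img"].astype(int)
for r in(90,110,200,220):
    m=(g[r,:,0]>g[r,:,1]+15)&(np.abs(np.arange(640)-320)<75);q=np.nonzero(m)[0];print(r,q.min(),q.max())
# now: top & scene views
s=sense();print(s["eef_pos"],s["force"])
R=Rt(88.2)
t=capture("top");sc=capture("scene");w=capture("wrist")
pts=[]
for l in("face","pestle"):
    p=[]
    for cc in(t,sc):
        m=mark_of(l,cc)[:1];p.append(m[0]["point"] if m else None);print(l,p[-1],proj(cc,s["eef_pos"]+R[:,0]*(80 if l=="face" else -10)))
    if None not in p: print(tri((t,p[0]),(sc,p[1])))
a=cv2.resize(sc["img"][60:210,320:460,::-1],None,fx=4,fy=4,interpolation=cv2.INTER_CUBIC);cv2.imwrite("pics/s9.png",a)
pickle.dump((t,sc,w),open("n9.pkl","wb"))
np.set_printoptions(precision=4)
go([588.7,125.8,227],88.2)
```

```text
76 0 axis 88.26343758291418 rim 83.32823848414513
76 -6 axis 89.5136405627608 rim 85.07539200490388
80 0 axis 76.95227067182154 rim 69.82137816878854
80 -6 axis 78.75485721274914 rim 72.34861699038674
84 0 axis 65.43453023440073 rim 56.02061131816516
84 -6 axis 67.80907847648935 rim 59.360700653539084
90 272 368
110 273 367
200 296 344
220 296 344
[589.   84.1 249.8] [ 0.2 -0.7 -1.5]
face [285.8, 452.6] [np.float64(196.78023613472874), np.float64(218.62302203291898)]
face [138.7, 377.5] [np.float64(137.50910111777281), np.float64(376.721552781658)]
(array([ 599.5, -175.8,  585.6]), [162.04950259784636, 162.04950259784653])
pestle None [np.float64(198.9594856034883), np.float64(259.01409629229767)]
pestle [155.2, 356.4] [np.float64(154.78175428554226), np.float64(357.3395862588842)]
yaw 88.18 go [ 0.1026 -0.004   0.0577] [ 0.0003  0.0001 -0.0002] t 21.1 q [-0.05  0.47  1.27 -0.    1.4  -0.02]
```

View pics/s9.png

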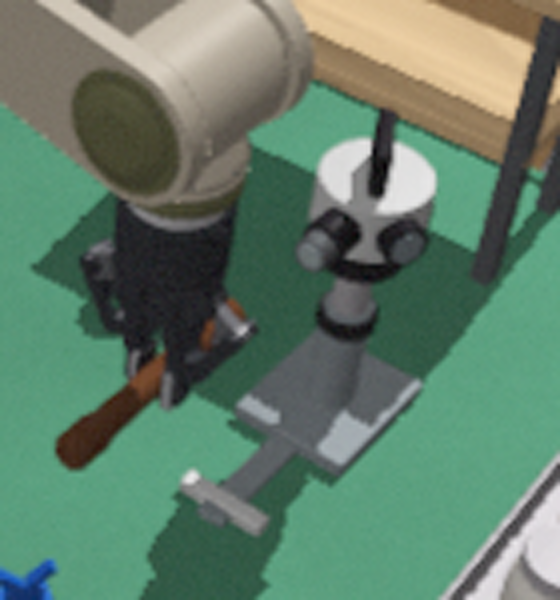

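The scene crop shows the pestle held with its face end at (227,310), pointing at the long lens, and nothing in the way. Making the final approach.

Call:
jog_arm(
  series="0.02 0 0.01 0 0 0 -1;0.05 -0.002 0.03 0 0 0 -1;0.08 -0.003 0.045 0 0 0 -1;0.1 -0.004 0.055 0 0 0 -1;0.102 -0.004 0.057 0 0 0 -1;0.102 -0.004 0.057 0 0 0 -1;0.102 -0.004 0.057 0 0 0 -1;0.102 -0.004 0.057 0 0 0 -1",
)

```text
time_s: 22.1
eef_pos: [588.8, 125.6, 227.4]
ee_rot: [0.0, 0.718, 0.696, 0.0]
force: [-0.7, -0.2, -0.8]
grip_width: 0.235
grip_force: 58.7
```

Run:
```python
from h import *
import pickle
np.set_printoptions(precision=1,suppress=True)
s=sense();print(s["eef_pos"],s["force"],s["dq"],s["grip_width"]);T=s["eef_pos"]-[0,0,1.2]
go([588.7,125.5,227.2],88.2)
t=capture("top");sc=capture("scene");w=capture("wrist");X=Rt(88.2)[:,0]
out=[]
for c,r0,c0 in((sc,80,330),(t,150,100),(w,0,250)):
    im=c["img"][r0:r0+130,c0:c0+130,::-1].copy();im=cv2.resize(im,None,fx=3 ,fy=4,interpolation=cv2.INTER_CUBIC) if 0 else cv2.resize(im,(266*2//2,520),interpolation=cv2.INTER_CUBIC)
    k=np.array([266/130,4])
    L=[T+X*k2 for k2 in(80.3,-99.7)]+[np.array([593.5,275.8,226]),np.array([591.2,205.8,14])]
    for P in L:
        v=proj(c,P);q=((np.array([v[1]-c0,v[0]-r0])+.5)*k).astype(int);cv2.drawMarker(im,tuple(int(a) for a in q),(255,0,255),cv2.MARKER_CROSS,10,1)
    out.append(im)
cv2.imwrite("pics/f.png",np.hstack(out))
```

```text
[588.8 125.6 227.4] [-0.7 -0.2 -0.8] [ 0.  0.  0.  0. -0.  0.] 0.23541617926431785
yaw 88.18 go [-0. -0.  0.] [ 0.  0. -0.] t 22.1 q [ 0.   0.5  1.3 -0.   1.4  0.1]
```

View pics/f.png

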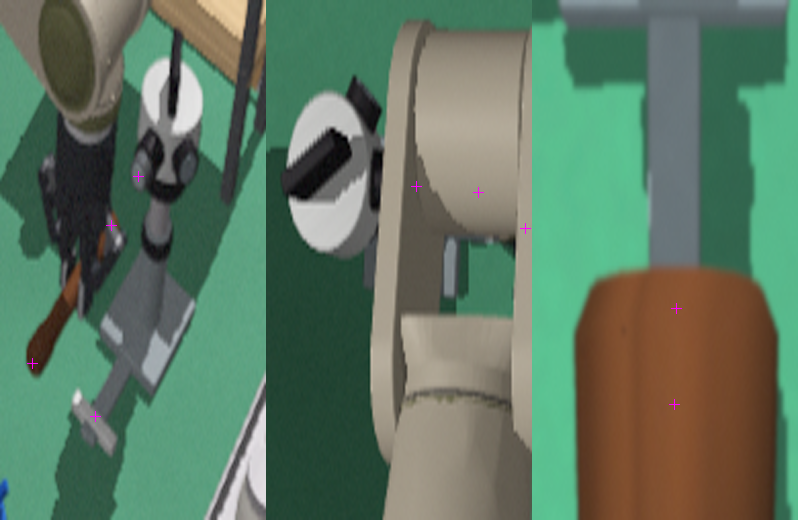

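The final crops show the lens, pestle knob and crossbar all within about 1–2 px of their predicted marks. The pestle is parallel to the flat bar and centred above it, and the arm is still, so I'm handing in.

```bash
python3 -c "
from rig import *
print(finish_job())"
```

```text
the job is handed in; nothing more can be done
None
```

I turned the turret one click so the long lens faces forward, and let go of it. I then handed the job in after about 22 s, with the pestle held level and its grinding face at about 226 mm above the crossbar (by my measurements, good to about 2 mm). The gripper touches nothing else, and I have no verdict back.

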